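Start and drive home a lens cell in its helicoid barrel

ROBOT

A 6-joint arm with a two-finger parallel gripper is mounted at the origin on the work surface. World frame = base frame: x ahead of the robot, y to its left, z up, the work surface at z = 0. Lengths are in m, angles in rad, forces in N, time in s.
With the tool pointing down it reaches from about 0.375 to 0.925 m from the base axis. Payload 5.7 kg.
Tool frame: the origin (TCP) lies between the finger pads; the fingertips stand 8 mm ahead of it and the grasp point (between the pads) lies 11 mm behind it (tip_reach is the distance from the TCP to the fingertips, in m); y points along the fingers, z is the direction in which the jaws open and shut, and the axes are right-handed (so a half turn about y gives the same grasp; the last joint's range is limited). The gripper opens to 85 mm and grips with 20 to 120 N. Pads are 22 mm wide; open, the fingers measure 114 mm over their backs; the gripper's body (76 mm by 85 mm) begins 54 mm behind the grasp point. The pads swing forward as they close: fully open they stand 13 mm farther back than shut.
Start: joints at [-1.344, 0.359, 1.51, -0, 1.272, -0.115], TCP at [0.201, -0.565, 0.239] pointing down, gripper open.
Joint ranges: [-2.97, 2.97], [-1.01, 2.36], [0.21, 2.38], [-0.96, 4.11], [0.2, 2.71], [-2.98, 2.98]. Speed limits (rad/s): [2.39, 2.39, 3.14, 3.14, 3.14, 3.14].

INTERFACE

Orientations are given as a unit quaternion [x, y, z, w].
In Python, from plant import * gives the robot as it stands.
- The arm moves only by the tool apply_moves, never from a script. Its argument "rows" is a list of rows, each an object with "slide": the shift along the world's x, y, z in units of 0.25 m (1.0 is 0.25 m), a list of three; "turn": the turn about the world's z in units of 60 degrees (1.0 is 60 degrees). A call has 1 to 20 rows; each row is the pose to reach, as a shift and turn from the pose commanded when the call began; what a row does not reach only later rows make up. A row lasts 1/12 s, in which the tool goes at most 41.7 mm and 7.16 degrees, less where a joint would pass 70% of its speed; a pose out of reach is approached as far as the arm can. A call with a number of a shift or a turn outside -1 to 1 is refused whole. A call with a gripper value outside its range is refused whole. "grip" is the finger opening in mm, from 0 to 85.4, set as the call begins (left out, the last holds). The fingers move at their own pace and stop on an object; "force" is the grip in N (left out, the last holds). Time passes only in rows, so rows that repeat a pose let the fingers close. It gives the time, the measured TCP pose, the force and the opening at its end, in the units of the state.
- sense(): the state, without advancing time (a new reading comes with each control period).
- read_camera(name): name is "side" or "top" or "wrist"; returns a dict with "img" (420x560x3 uint8, red, green, blue), "range_z" (420x560 float32, m along the optical axis (not along the pixel's ray), 0 where there is no reading), "mtx" (3x3 intrinsics, pixels), "extrinsics" (4x4, takes a point from camera to world coordinates); the wrist camera has in their place "T_tool_cam" (4x4, takes a point from camera to tool coordinates, whose origin is the TCP and whose axes are the tool frame's). Camera axes: x right, y down, z forward; pixel columns grow to the right and rows downward; lengths in m; the calibration is good to about 2 mm. A picture is of the moment at which its call begins: read the wrist's pose just before it.
- finish_job(): hands the job in, once; it reports no verdict.
The state is a dict: "time_s": time; "joint_positions": joint angles; "qvel": joint speeds; "tau": joint torques, N m; "tcp_pos": TCP position; "tcp_rot": TCP orientation; "wrist_force": force on the tool from outside, world axes, zero at the start; "wrist_torque": the same for the moment, N m; "finger_gap": finger opening in m.
Only numpy, scipy, OpenCV 4.12 (cv2) and the standard library are available. Lean on these libraries where they do the work, as an engineer would, in place of code of your own. Each camera call takes 0.05 s, during which the arm holds its last target.

TASK

On the camera-repair bench a lens cell has been set loosely in the mouth of its barrel, with its three lugs riding on top of the thread. Without lifting it out, turn it backward (anticlockwise from above) until it drops into the thread start, then turn it forward (clockwise) until its flange sits flat on the barrel. Then slide the red-handled keeper all the way in over the flange, let go, and leave the other things on the bench where they are.

Things in the scene. Friction and masses are not known exactly. Their poses are not given: they have to be found in the camera images.
- holder: Fixed holder: grey base plate 110 x 200 x 10 mm (-60 to +140 mm along its y) with an upright black lens barrel, 72 mm across, mouth 55 mm above the bench. Origin on the barrel's axis at bench level, z up; yaw varies. The thread inside has three equal starts (entry gaps) at 0, 120 and 240 deg from the holder's +x axis, with white ticks.
- barrel_mouth (a point): Centre of the barrel's mouth, in the plane of its rim. Riding on top of the thread the cell turns level, its height unchanging; turned forward there, its lugs meet a blunt wall 6 mm high about 87 deg clockwise of a white tick.
- start_tick (a point): White tick on the rim at the holder's +x (others at 120 and 240 deg): an entry gap. A lug falls through within about 9 deg of it; turned on anticlockwise, it meets a solid stop 10 deg past it. From the gap the lug runs clockwise under the thread: level to 20 deg, sinking 5 mm between 20 and 72 deg, then level to a solid stop at 82 deg.
- home_tick (a point): Red tick on the rim, 78 deg clockwise of the white tick at the holder's +x (two more 120 deg apart): the red dots stand about here when the cell is home.
- lens_cell: Loose lens cell, 0.2 kg: silver flange 62 mm across, 4 mm thick; black ribbed round grip above, 46 mm across, 36 mm tall, glass on top; brass spigot below, 41 mm across, with 3 lugs. Origin on its axis at the flange's underside, z up, x along one lug (others at 120, 240 deg). The underside is 14 mm above the rim riding on the thread, 5 mm dropped into the start, 0 home.
- cell_dot (a point): Small red dot on the flange, 27.5 mm from the axis along the cell's x, above a lug; two more at 120 and 240 deg. Each starts 35 to 80 deg clockwise (from above) of a white tick. Lugs: 5 mm thick, tips 25 mm from the axis, centres 19.5 mm below the flange's underside.
- cell_top (a point): Centre of the top face of the cell's grip, 40 mm above the flange's underside. The cell has 1 mm of play sideways in the barrel. It falls by its own weight when let go over the gaps; held tightly it hangs in the fingers unless lowered.
- keeper (a joint): Keeper travel in m: 0 drawn back, 0.025 fully in; starts at 0 to 0.006. Slides along the holder's -y toward the barrel on a pedestal 30 mm wide, 5 mm higher than the rim; 1.5 N of friction, stays where left. Its steel tongue (14 x 4 mm, underside 5.7 mm above the rim; tip 50 mm from the barrel's axis when back, 25 mm when in) passes over the flange only when the cell is home.
- keeper_grip (a point): Point on the centre line of the keeper's upright red handle (14 x 14 mm, from 10 to 40 mm above the rim's height), 10 mm below its top; 90 mm from the barrel's axis along the holder's +y when drawn back, 65 mm when in.
- ring_stack: Bystander: stack of three black lens rings, 48 mm across, 36 mm tall. Origin under its centre.
- camera_body: Bystander: black camera body 36 x 112 x 81 mm. Origin under its centre.
- screwdriver: Bystander: yellow-handled screwdriver 150 mm long, lying. Origin under its middle.
- tub: Bystander: clear open plastic tub 130 x 170 x 75 mm. Origin under its centre.
There are look-alikes about, which are no part of the job. What is meant by the lens_cell is not green, orange or turquoise, and is the smaller of those in its own colour.

How it is judged:
By the outcome, as a careful person would: the job done as asked, in the order asked, and still so for the second after the job is handed in, with the robot touching nothing.
It also fails if it takes over 48 s, if anything falls off the work surface, if the arm or the gripper's body presses on something with over 40 N, if the wrist force passes 120 N, or if a joint passes its speed limit or range.

## Working session

There is one attempt and no reset: what is moved stays moved. The work goes in short steps, Python scripts to look and compute and a tool call to move; the robot and the scene stay as the last step left them, time stands still between calls to the robot, and variables do not carry over. Pictures are saved under pics/ and viewed, and the job is handed in when it is done.

Besides the shell and the picture viewer there is one more tool, called after ">>>" by a JSON object that holds its "fn" and its "kwargs". apply_moves: Moves the arm, as the interface text tells. Shifts and turns lie within -1 to 1; 1 stands for 0.25 m of shift or 60 degrees of turn. Its arguments: {"type":"object","properties":{"rows":{"type":"array","items":{"type":"object","properties":{"slide":{"type":"array","items":{"type":"number"}},"turn":{"type":"number"}}}},"grip":{"type":"number"},"force":{"type":"number"}},"required":["rows"]}

```bash
ls; mkdir -p pics
python3 - <<'E'
from plant import *
import cv2
print(sense())
for n in ["top","side"]:
    c=read_camera(n); cv2.imwrite(f"pics/{n}0.png",c["img"][:,:,::-1]); print(n,c["mtx"],c["extrinsics"])
    import numpy as np
    np.savez(f"{n}0.npz",**{k:v for k,v in c.items()})
E
```

```text
pics
{'time_s': 0.0, 'joint_positions': array([-1.34406893e+00,  3.59551292e-01,  1.51143695e+00, -2.90211077e-06,
        1.27248641e+00, -1.15076439e-01]), 'qvel': array([ 0.00028101,  0.001858  , -0.0001795 ,  0.00012564,  0.00162617,
       -0.0010353 ]), 'tau': array([-3.79168836e-03, -5.27621412e+01, -2.78616303e+01, -7.68617301e-04,
        1.29888198e-02,  2.16165620e-05]), 'tcp_pos': array([ 0.20096728, -0.56463836,  0.23842428]), 'tcp_rot': array([-0.12029685,  0.69746943, -0.69614084,  0.12022064]), 'wrist_force': array([ 0.27222512, -0.82724534,  0.2973735 ]), 'wrist_torque': array([ 0.03990089, -0.00626625,  0.01550231]), 'finger_gap': 0.08551919699852006}
top [[533.63880754   0.         275.87765093]
 [  0.         533.63880754 219.3913322 ]
 [  0.           0.           1.        ]] [[ 9.38076553e-03 -9.97318711e-01  7.25767905e-02  5.46563542e-01]
 [-9.99955223e-01 -9.44646223e-03 -5.61998428e-04  4.07667019e-02]
 [ 1.24608546e-03 -7.25682688e-02 -9.97362669e-01  1.29912000e+00]
 [ 0.00000000e+00  0.00000000e+00  0.00000000e+00  1.00000000e+00]]
side [[503.42617394   0.         278.54883507]
 [  0.         503.42617394 219.97500037]
 [  0.           0.           1.        ]] [[-0.71901883 -0.46323818  0.51809488 -0.09199184]
 [-0.69498526  0.48216985 -0.53339266  0.77642959]
 [-0.00272189 -0.74358767 -0.66863291  1.00076041]
 [ 0.          0.          0.          1.        ]]
```

View pics/top0.png

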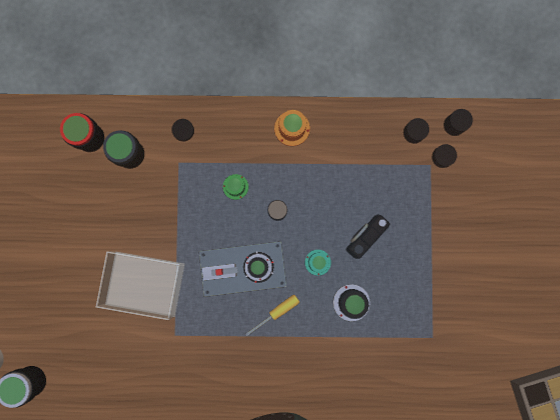

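View pics/side0.png

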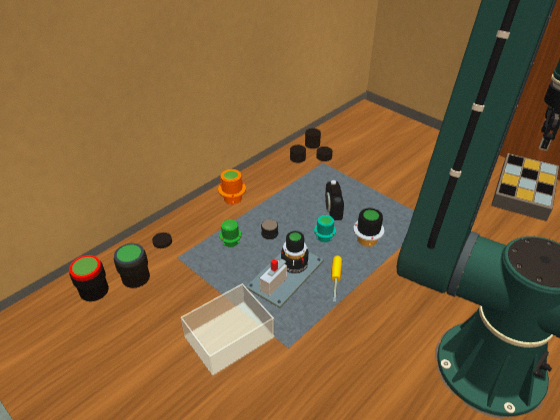

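The top image has two silver-flanged cells, at (258,267) in the barrel and (352,303) lying bigger on the mat. There is also a green one at (235,187), a turquoise one at (318,262) and an orange one at (292,126). The one at (258,267) fits: it is the smaller silver one and it sits in the barrel. I'll confirm with a crop.

Run:
```python
import cv2,numpy as np
t=np.load("top0.npz");s=np.load("side0.npz")
a=cv2.resize(t["img"][235:305,190:300],None,fx=7,fy=7,interpolation=cv2.INTER_CUBIC)
cv2.imwrite("pics/topcrop.png",a[:,:,::-1])
a=cv2.resize(s["img"][220:310,240:340],None,fx=6,fy=6,interpolation=cv2.INTER_CUBIC)
cv2.imwrite("pics/sidecrop.png",a[:,:,::-1])
def w(c,u,v):
    z=c["range_z"][v,u];K=c["mtx"];p=np.array([(u-K[0,2])/K[0,0]*z,(v-K[1,2])/K[1,1]*z,z,1])
    return (c["extrinsics"]@p)[:3]
for n,u,v in [("cell",258,267),("kgrip",219,272),("big",354,304),("ring",277,210),("plate",240,285),("teal",318,262),("body",368,237),("mat",300,320)]: print(n,w(t,u,v))
```

```text
cell [0.52674904 0.07881692 0.10897738]
kgrip [0.51457934 0.16644611 0.09759777]
big [ 0.44630187 -0.13605158  0.0976674 ]
ring [0.66087931 0.03759792 0.03599729]
plate [0.48161851 0.12472687 0.00923396]
teal [ 0.53883113 -0.05750456  0.07076341]
body [ 0.59678352 -0.17026639  0.08332342]
mat [ 0.39886131 -0.02028356  0.00094416]
```

View pics/topcrop.png

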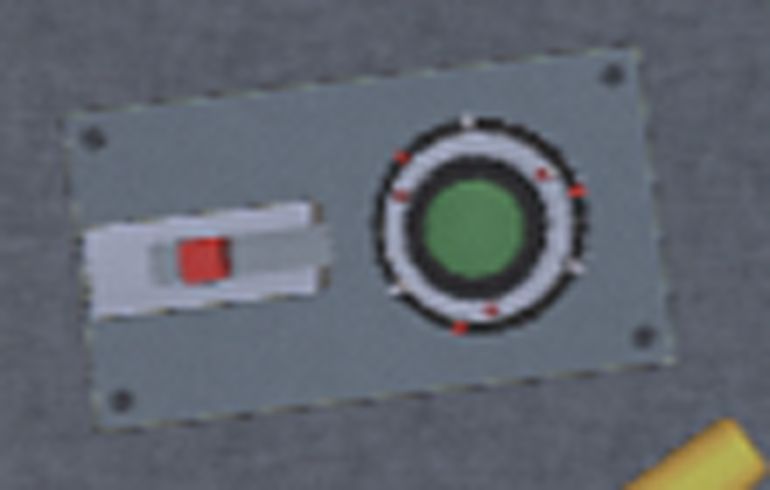

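View pics/sidecrop.png

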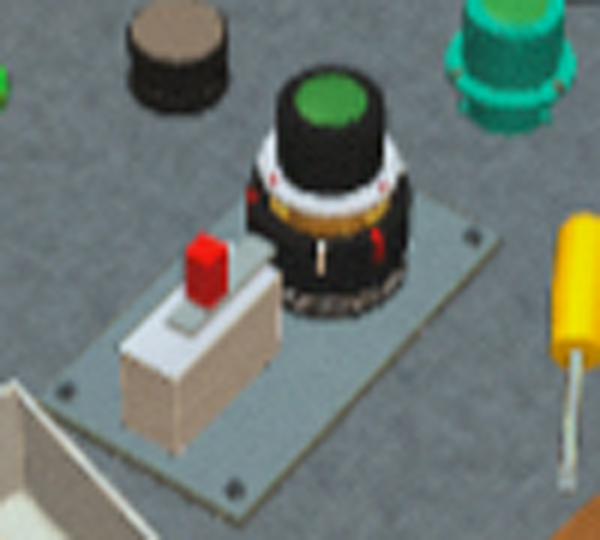

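```bash
cat > h.py <<'E'
import numpy as np,cv2
def plane(c,u,v,z):
    K=c["mtx"];T=c["extrinsics"];d=T[:3,:3]@np.array([(u-K[0,2])/K[0,0],(v-K[1,2])/K[1,1],1]);o=T[:3,3]
    return (o+d*(z-o[2])/d[2])
def cpts(c,pts,o,f): # crop px->image px
    return [((x+.5)/f-.5+o[0],(y+.5)/f-.5+o[1]) for x,y in pts]
E
python3 - <<'E'
from h import *
t=np.load("top0.npz")
def A(pts,z):
    P=np.array([plane(t,u,v,z)[:2] for u,v in cpts(t,pts,(190,235),7)])
    return P
D=A([(401,195),(543,173),(492,310)],.073);W=A([(468,120),(576,267),(395,290)],.055);R=A([(401,157),(578,191),(460,327)],.055)
for n,P in [("dots",D),("white",W),("red",R)]:
    m=P.mean(0);d=P-m;print(n,m,np.linalg.norm(d,axis=1),np.degrees(np.arctan2(d[:,1],d[:,0])))
c=A([(474,228)],.109);print("top",c)
B=A([(68,115),(638,48),(675,360),(100,430)],.01);print(B)
K=A([(192,241),(225,239),(230,280),(182,283)],.095);print("k",K,K.mean(0))
h=B;ax=(h[0]-h[1]);print(np.degrees(np.arctan2(ax[1],ax[0]))-90, np.degrees(np.arctan2(*(h[3]-h[2])[::-1]))-90)
c=(h[1]+h[2])/2; print("axis from plate",c+(h[0]-h[1]+h[3]-h[2])/2/np.linalg.norm((h[0]-h[1]+h[3]-h[2])/2)*.06)
E
```

```text
dots [0.52649747 0.08008012] [0.02735846 0.02719315 0.02769478] [  68.91510869  -50.0669032  -170.28123634]
white [0.52632942 0.08032601] [0.03518392 0.03477461 0.03516651] [   7.00666143 -112.64224189  127.75872761]
red [0.52654791 0.0803291 ] [0.03450704 0.03449143 0.03428985] [ 49.9056558  -70.49549251 169.72772596]
top [[0.52641844 0.08039913]]
[[0.56220644 0.22399989]
 [0.58712624 0.02786041]
 [0.48030079 0.01424027]
 [0.45465362 0.21091489]]
k [[0.52117776 0.17132567]
 [0.52191615 0.16074568]
 [0.50883534 0.1589229 ]
 [0.50773412 0.17429909]] [0.51491584 0.16632334]
7.240714811039808 7.429678299940377
axis from plate [0.52605293 0.08055929]
```

Run:
```python
from plant import *
from scipy.spatial.transform import Rotation as R
import numpy as np
s=sense();M=R.from_quat(s["tcp_rot"]).as_matrix();print(M.round(3))
print(np.degrees(s["joint_positions"]))
print("T",read_camera("wrist")["T_tool_cam"])
p=np.array([.5264,.0803,.16])-s["tcp_pos"];print(p,p/.25)
```

```text
[[-0.942 -0.     0.335]
 [-0.335  0.002 -0.942]
 [-0.    -1.    -0.002]]
[-7.70113051e+01  2.05956100e+01  8.65941633e+01  6.17626600e-04
  7.29072600e+01 -6.59548180e+00]
T [[-1.13165528e-03  9.50025217e-01  3.12171116e-01 -7.91131694e-02]
 [-5.41210871e-04 -3.12171852e-01  9.50025495e-01 -1.33766501e-01]
 [ 9.99999213e-01  9.06150964e-04  8.67434899e-04 -5.50396435e-04]
 [ 0.00000000e+00  0.00000000e+00  0.00000000e+00  1.00000000e+00]]
[ 0.32543303  0.64500031 -0.07850975] [ 1.3017321   2.58000125 -0.31403899]
```

>>> {"fn": "apply_moves", "kwargs": {"rows": [{"slide": [0.06, 0.12, 0], "turn": 0.03}, {"slide": [0.13, 0.25, 0], "turn": 0.07}, {"slide": [0.2, 0.4, 0], "turn": 0.1}, {"slide": [0.27, 0.54, 0], "turn": 0.13}, {"slide": [0.34, 0.68, 0], "turn": 0.17}, {"slide": [0.41, 0.82, 0], "turn": 0.2}, {"slide": [0.43, 0.86, 0], "turn": 0.22}], "grip": 70, "force": 40}}

```text
time_s: 0.73
tcp_pos: [0.3093, -0.3448, 0.2388]
tcp_rot: [-0.2, 0.679, -0.677, 0.201]
wrist_force: [-0.6, 0.8, -0.6]
finger_gap: 0.0699
```

>>> {"fn": "apply_moves", "kwargs": {"rows": [{"slide": [0.06, 0.12, 0], "turn": 0.03}, {"slide": [0.13, 0.25, 0], "turn": 0.07}, {"slide": [0.2, 0.4, 0], "turn": 0.1}, {"slide": [0.27, 0.54, 0], "turn": 0.13}, {"slide": [0.34, 0.68, 0], "turn": 0.17}, {"slide": [0.41, 0.82, 0], "turn": 0.2}, {"slide": [0.43, 0.86, 0], "turn": 0.22}]}}

```text
time_s: 1.32
tcp_pos: [0.4175, -0.1313, 0.2393]
tcp_rot: [-0.277, 0.651, -0.65, 0.278]
wrist_force: [-0.0, -0.0, 0.3]
finger_gap: 0.0699
```

>>> {"fn": "apply_moves", "kwargs": {"rows": [{"slide": [0.06, 0.12, 0], "turn": 0.03}, {"slide": [0.13, 0.25, 0], "turn": 0.07}, {"slide": [0.2, 0.4, 0], "turn": 0.1}, {"slide": [0.27, 0.54, 0], "turn": 0.13}, {"slide": [0.34, 0.68, 0], "turn": 0.17}, {"slide": [0.41, 0.82, 0], "turn": 0.2}, {"slide": [0.43, 0.86, 0], "turn": 0.22}, {"slide": [0.43, 0.86, 0], "turn": 0.22}, {"slide": [0.43, 0.86, 0], "turn": 0.22}, {"slide": [0.43, 0.86, 0], "turn": 0.22}, {"slide": [0.43, 0.86, 0], "turn": 0.22}]}}

```text
time_s: 2.23
tcp_pos: [0.5229, 0.0783, 0.2391]
tcp_rot: [-0.349, 0.615, -0.615, 0.348]
wrist_force: [-1.1, 0.2, -0.9]
finger_gap: 0.0699
```

```bash
cat >> h.py <<'E'
from scipy.spatial.transform import Rotation as Ro
def wrist(name):
    from plant import sense,read_camera
    s=sense();c=read_camera("wrist");T=np.eye(4);T[:3,:3]=Ro.from_quat(s["tcp_rot"]).as_matrix();T[:3,3]=s["tcp_pos"]
    c["extrinsics"]=T@c["T_tool_cam"];cv2.imwrite(f"pics/{name}.png",c["img"][:,:,::-1]);np.savez(name+".npz",**c);return s,c
E
python3 - <<'E'
from h import *
s,c=wrist("w1");z=Ro.from_quat(s["tcp_rot"]).as_matrix()[:,2];print(s["tcp_pos"],np.degrees(np.arctan2(z[1],z[0])),np.degrees(s["joint_positions"]))
E
```

```text
[0.52290006 0.0783472  0.23913285] -30.921024699219466 [ 1.05120216e+00  1.47362855e+01  9.52532943e+01 -2.65836020e-02
  7.00604739e+01  3.19812914e+01]
```

View pics/w1.png

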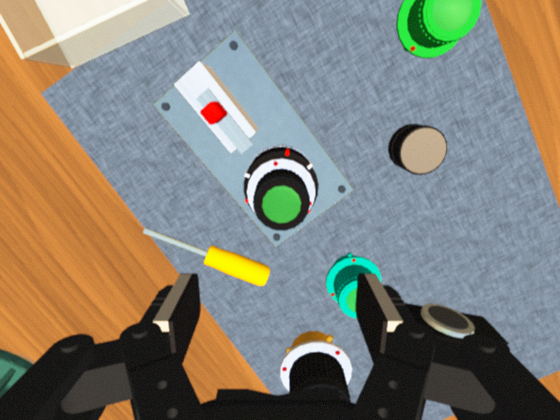

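Run:
```python
from h import *
c=np.load("w1.npz");print(plane(c,282,204.5,.109),c["extrinsics"][:3,3])
for u,v in [(282,205),(282,200)]: print(c["range_z"][v,u])
hsv=cv2.cvtColor(c["img"],cv2.COLOR_RGB2HSV)
m=((hsv[...,0]>45)&(hsv[...,0]<75)&(hsv[...,1]>100)&(hsv[...,2]>60)).astype(np.uint8)
n,l,st,ce=cv2.connectedComponentsWithStats(m)
for i in range(1,n):
    if st[i,4]>100: print(st[i],ce[i],plane(c,*ce[i],.109))
```

```text
[0.52606586 0.0784993  0.109     ] [0.56318991 0.14715682 0.37283361]
0.2718491
0.27243242
[ 396    0   86   58 3820] [435.1091623   24.27774869] [0.68146723 0.13539003 0.109     ]
[ 261  185   41   39 1230] [281.08373984 203.97804878] [0.52565752 0.07925085 0.109     ]
[347 289  11  23 175] [352.09714286 299.89714286] [ 0.53447294 -0.02860916  0.109     ]
```

>>> {"fn": "apply_moves", "kwargs": {"rows": [{"slide": [0.013, 0.007, -0.1], "turn": 0}, {"slide": [0.013, 0.007, -0.25], "turn": 0}, {"slide": [0.013, 0.007, -0.38], "turn": 0}, {"slide": [0.013, 0.007, -0.44], "turn": 0}, {"slide": [0.013, 0.007, -0.44], "turn": 0}, {"slide": [0.013, 0.007, -0.44], "turn": 0}, {"slide": [0.013, 0.007, -0.44], "turn": 0}]}}

```text
time_s: 2.87
tcp_pos: [0.5278, 0.0809, 0.1305]
tcp_rot: [0.348, -0.615, 0.615, -0.349]
wrist_force: [0.2, -0.1, 0.8]
finger_gap: 0.0698
```

Run:
```python
from h import *
s,c=wrist("w2");z=Ro.from_quat(s["tcp_rot"]).as_matrix()[:,2];print(s["tcp_pos"],np.degrees(np.arctan2(z[1],z[0])))
```

```text
[0.52782061 0.08091728 0.13053029] -30.871334297207774
```

View pics/w2.png

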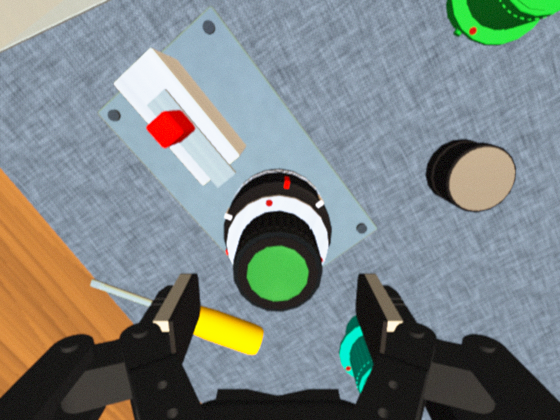

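Run:
```python
from h import *
c=np.load("w2.npz")
hsv=cv2.cvtColor(c["img"],cv2.COLOR_RGB2HSV)
m=((hsv[...,0]>45)&(hsv[...,0]<75)&(hsv[...,1]>100)&(hsv[...,2]>60)).astype(np.uint8)
n,l,st,ce=cv2.connectedComponentsWithStats(m)
for i in range(1,n):
    if st[i,4]>500: print(st[i],ce[i],plane(c,*ce[i],.109))
```

```text
[ 446    0  114   45 3744] [497.97088675  17.84748932] [0.66043826 0.13211344 0.109     ]
[ 246  245   63   57 2808] [277.1264245  273.09757835] [0.52583708 0.07955464 0.109     ]
```

>>> {"fn": "apply_moves", "kwargs": {"rows": [{"slide": [-0.007, -0.005, -0.06], "turn": 0}, {"slide": [-0.007, -0.005, -0.12], "turn": 0}, {"slide": [-0.007, -0.005, -0.17], "turn": 0}, {"slide": [-0.007, -0.005, -0.174], "turn": 0}, {"slide": [-0.007, -0.005, -0.174], "turn": 0}, {"slide": [-0.007, -0.005, -0.174], "turn": 0}]}}

```text
time_s: 3.42
tcp_pos: [0.5262, 0.0803, 0.0871]
tcp_rot: [0.349, -0.615, 0.615, -0.35]
wrist_force: [-0.1, -0.6, -1.1]
finger_gap: 0.0703
```

>>> {"fn": "apply_moves", "kwargs": {"rows": [{"slide": [0, 0, 0]}, {"slide": [0, 0, 0]}, {"slide": [0, 0, 0]}, {"slide": [0, 0, 0]}, {"slide": [0, 0, 0]}, {"slide": [0, 0, 0]}, {"slide": [0, 0, 0]}, {"slide": [0, 0, 0]}], "grip": 42, "force": 25}}

```text
invalid input
```

Run:
```python
from h import *
s,c=wrist("w3");z=Ro.from_quat(s["tcp_rot"]).as_matrix()[:,2];print(s["tcp_pos"],s["wrist_force"],s["wrist_torque"],np.degrees(np.arctan2(z[1],z[0])))
```

```text
[0.526171   0.08025026 0.08710081] [-0.11142187 -0.59719298 -1.07492339] [0.04858673 0.0088672  0.0064056 ] -30.814883508678832
```

View pics/w3.png

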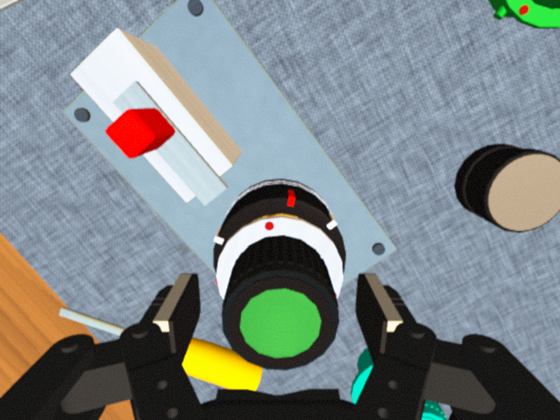

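>>> {"fn": "apply_moves", "kwargs": {"rows": [{"slide": [0, 0, 0], "turn": 0}, {"slide": [0, 0, 0], "turn": 0}, {"slide": [0, 0, 0], "turn": 0}, {"slide": [0, 0, 0], "turn": 0}, {"slide": [0, 0, 0], "turn": 0}, {"slide": [0, 0, 0], "turn": 0}, {"slide": [0, 0, 0], "turn": 0}, {"slide": [0, 0, 0], "turn": 0}], "grip": 42, "force": 25}}

```text
time_s: 4.13
tcp_pos: [0.5257, 0.0803, 0.0866]
tcp_rot: [0.349, -0.615, 0.615, -0.35]
wrist_force: [-1.3, 0.6, 5.9]
finger_gap: 0.0454
```

Run:
```python
from h import *
s,c=wrist("w4");z=Ro.from_quat(s["tcp_rot"]).as_matrix()[:,2];print(s["tcp_pos"],s["wrist_force"],s["wrist_torque"],np.degrees(np.arctan2(z[1],z[0])))
```

```text
[0.52567699 0.08028766 0.08659238] [-1.3262706  0.5964413  5.8988873] [0.0476136  0.18799416 0.0211953 ] -30.814821548077695
```

View pics/w4.png

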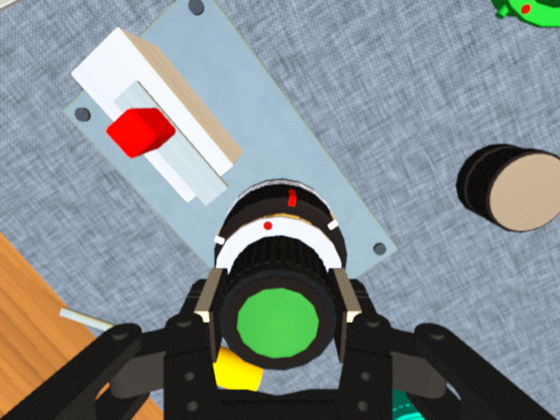

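>>> {"fn": "apply_moves", "kwargs": {"rows": [{"slide": [0, 0, 0], "turn": 0.05}, {"slide": [0, 0, 0], "turn": 0.12}, {"slide": [0, 0, 0], "turn": 0.2}, {"slide": [0, 0, 0], "turn": 0.28}, {"slide": [0, 0, 0], "turn": 0.36}, {"slide": [0, 0, 0], "turn": 0.44}, {"slide": [0, 0, 0], "turn": 0.52}, {"slide": [0, 0, 0], "turn": 0.6}, {"slide": [0, 0, 0], "turn": 0.67}, {"slide": [0, 0, 0], "turn": 0.74}, {"slide": [0, 0, 0], "turn": 0.8}, {"slide": [0, 0, 0], "turn": 0.85}, {"slide": [0, 0, 0], "turn": 0.9}, {"slide": [0, 0, 0], "turn": 0.94}, {"slide": [0, 0, 0], "turn": 0.95}, {"slide": [0, 0, 0], "turn": 0.95}, {"slide": [0, 0, 0], "turn": 0.95}]}}

```text
time_s: 5.6
tcp_pos: [0.5251, 0.0802, 0.0857]
tcp_rot: [0.6, -0.374, 0.374, -0.6]
wrist_force: [0.8, 0.0, -2.2]
finger_gap: 0.0451
```

Run:
```python
from h import *
s,c=wrist("w5");z=Ro.from_quat(s["tcp_rot"]).as_matrix()[:,2];print(s["tcp_pos"],s["wrist_force"],s["wrist_torque"],np.degrees(np.arctan2(z[1],z[0])))
```

```text
[0.52505243 0.08017927 0.08569978] [ 0.83641256  0.00320008 -2.2348786 ] [-0.07890582 -0.08676296  0.0288767 ] 26.120104202422283
```

View pics/w5.png

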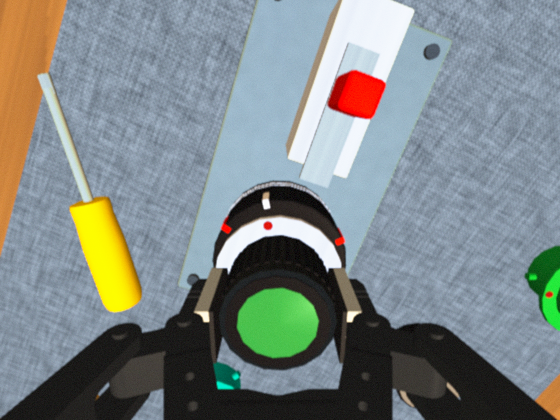

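>>> {"fn": "apply_moves", "kwargs": {"rows": [{"slide": [0, 0, -0.006], "turn": 0}, {"slide": [0, 0, -0.014], "turn": 0}, {"slide": [0, 0, -0.022], "turn": 0}, {"slide": [0, 0, -0.028], "turn": 0}, {"slide": [0, 0, -0.03], "turn": 0}, {"slide": [0, 0, -0.03], "turn": 0}]}}

```text
time_s: 6.15
tcp_pos: [0.525, 0.0802, 0.0781]
tcp_rot: [0.6, -0.374, 0.374, -0.6]
wrist_force: [1.0, -0.4, -1.6]
finger_gap: 0.0455
```

>>> {"fn": "apply_moves", "kwargs": {"rows": [{"slide": [0, 0, 0], "turn": 0}, {"slide": [0, 0, 0], "turn": 0}, {"slide": [0, 0, 0], "turn": 0}, {"slide": [0, 0, 0], "turn": 0}, {"slide": [0, 0, 0], "turn": 0}], "grip": 58}}

```text
time_s: 6.57
tcp_pos: [0.5251, 0.0803, 0.0784]
tcp_rot: [-0.6, 0.374, -0.374, 0.6]
wrist_force: [0.7, -0.5, -0.9]
finger_gap: 0.0582
```

Run:
```python
from h import *
s,c=wrist("w6");z=Ro.from_quat(s["tcp_rot"]).as_matrix()[:,2];print(s["tcp_pos"],s["wrist_force"],s["wrist_torque"],np.degrees(np.arctan2(z[1],z[0])))
hsv=cv2.cvtColor(c["img"],cv2.COLOR_RGB2HSV)
m=((hsv[...,0]>45)&(hsv[...,0]<75)&(hsv[...,1]>100)&(hsv[...,2]>60)).astype(np.uint8)
n,l,st,ce=cv2.connectedComponentsWithStats(m)
for i in range(1,n):
    if st[i,4]>1000: print(st[i],ce[i],plane(c,*ce[i],.1), np.median(c["range_z"][l==i]))
i=np.argmax([0 if abs(e[0]-280)>30 else q[4] for e,q in zip(ce[1:],st[1:])])+1
u,v=ce[i];K=c["mtx"];zz=c["range_z"][int(v),int(u)];print(c["extrinsics"]@[(u-K[0,2])/K[0,0]*zz,(v-K[1,2])/K[1,1]*zz,zz,1])
```

```text
[0.52514267 0.08026497 0.07837623] [ 0.65455429 -0.46509529 -0.87561196] [-0.03621698 -0.03717628 -0.00477619] 26.182626062939775
[ 532  252   28   80 1266] [549.42259084 286.67061611] [0.60743183 0.13863469 0.1       ] 0.22419757
[ 238  288   83   71 4537] [278.62860921 322.7211814 ] [0.52479071 0.08039462 0.1       ] 0.13049847
[0.52417183 0.08163876 0.1019439  1.        ]
```

View pics/w6.png

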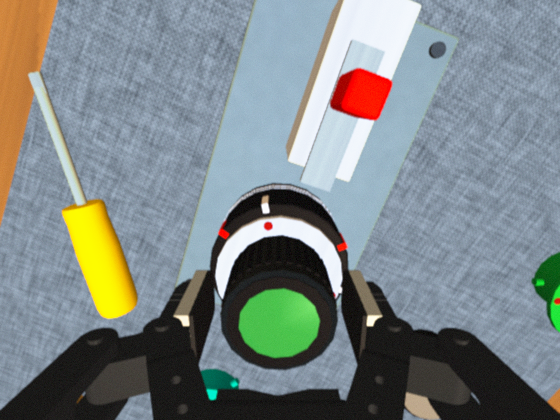

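```bash
cat >> h.py <<'E'
def cap(c):
    hsv=cv2.cvtColor(c["img"],cv2.COLOR_RGB2HSV)
    m=((hsv[...,0]>45)&(hsv[...,0]<75)&(hsv[...,1]>100)&(hsv[...,2]>60)).astype(np.uint8)
    n,l,st,ce=cv2.connectedComponentsWithStats(m)
    i=np.argmax([0 if abs(e[0]-280)>30 else q[4] for e,q in zip(ce[1:],st[1:])])+1
    v,u=np.where(l==i);zz=c["range_z"][v,u];k=zz>0;u,v,zz=u[k],v[k],zz[k];K=c["mtx"]
    P=c["extrinsics"]@np.array([(u-K[0,2])/K[0,0]*zz,(v-K[1,2])/K[1,1]*zz,zz,np.ones_like(zz)])
    return np.median(P,1)[:3]
E
python3 - <<'E'
from h import *
for n in ["w2","w3","w4","w5","w6"]: print(n,cap(np.load(n+".npz")).round(4))
from plant import *
c=read_camera("side");a=cv2.resize(c["img"][220:310,240:340],None,fx=6,fy=6,interpolation=cv2.INTER_CUBIC);cv2.imwrite("pics/s6.png",a[:,:,::-1])
E
```

```text
w2 [0.5261 0.08   0.1098]
w3 [0.5263 0.0803 0.1098]
w4 [0.5251 0.0812 0.1096]
w5 [0.5237 0.0811 0.1086]
w6 [0.5245 0.081  0.1007]
```

View pics/s6.png

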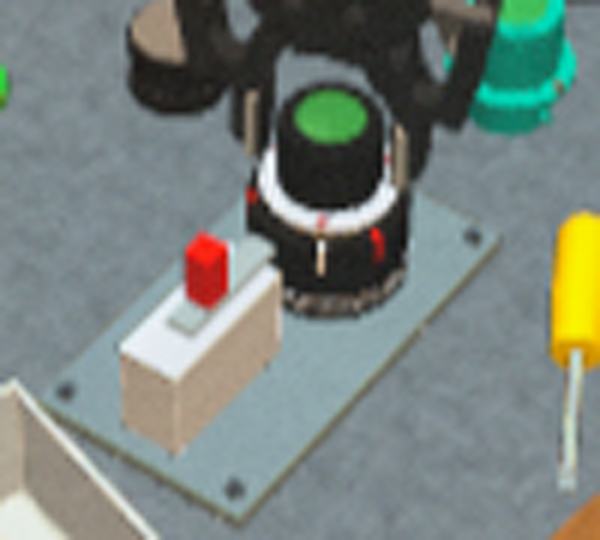

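>>> {"fn": "apply_moves", "kwargs": {"rows": [{"slide": [0.003, 0, 0], "turn": 0}, {"slide": [0.003, 0, 0], "turn": 0}, {"slide": [0.003, 0, 0], "turn": 0}, {"slide": [0.003, 0, 0], "turn": 0}, {"slide": [0.003, 0, 0], "turn": 0}, {"slide": [0.003, 0, 0], "turn": 0}], "grip": 42, "force": 25}}

```text
time_s: 7.17
tcp_pos: [0.526, 0.0803, 0.0784]
tcp_rot: [-0.6, 0.374, -0.374, 0.6]
wrist_force: [-0.6, -0.4, 3.0]
finger_gap: 0.0456
```

>>> {"fn": "apply_moves", "kwargs": {"rows": [{"slide": [0, 0, 0], "turn": -0.04}, {"slide": [0, 0, 0], "turn": -0.09}, {"slide": [0, 0, 0], "turn": -0.15}, {"slide": [0, 0, 0], "turn": -0.21}, {"slide": [0, 0, 0], "turn": -0.28}, {"slide": [0, 0, -0.001], "turn": -0.35}, {"slide": [0, 0, -0.002], "turn": -0.42}, {"slide": [0, 0, -0.004], "turn": -0.49}, {"slide": [0, 0, -0.0055], "turn": -0.56}, {"slide": [0, 0, -0.007], "turn": -0.63}, {"slide": [0, 0, -0.009], "turn": -0.7}, {"slide": [0, 0, -0.0105], "turn": -0.77}, {"slide": [0, 0, -0.012], "turn": -0.84}, {"slide": [0, 0, -0.0135], "turn": -0.91}, {"slide": [0, 0, -0.0145], "turn": -0.95}, {"slide": [0, 0, -0.0145], "turn": -0.95}]}}

```text
time_s: 8.5
tcp_pos: [0.5261, 0.08, 0.0746]
tcp_rot: [0.349, -0.615, 0.615, -0.349]
wrist_force: [0.2, -1.7, -0.1]
finger_gap: 0.045
```

Run:
```python
from h import *
s,c=wrist("w7");z=Ro.from_quat(s["tcp_rot"]).as_matrix()[:,2];print(s["tcp_pos"],s["wrist_force"],s["wrist_torque"],np.degrees(np.arctan2(z[1],z[0])),cap(c))
```

```text
[0.5261409  0.08004726 0.07456124] [ 0.1933115  -1.65469618 -0.06260495] [-0.20022576 -0.16986881 -0.04902757] -30.89783083164582 [0.52558368 0.08067635 0.09681634]
```

View pics/w7.png

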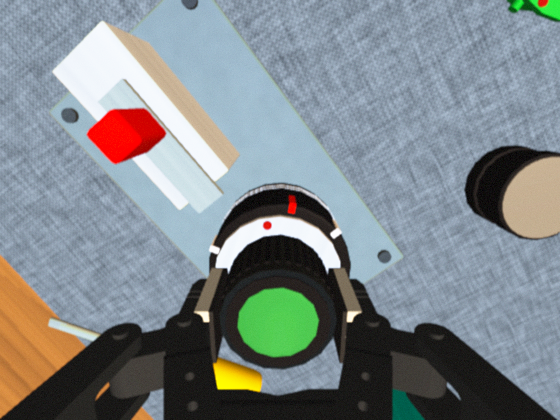

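>>> {"fn": "apply_moves", "kwargs": {"rows": [{"slide": [0, 0, -0.001], "turn": -0.05}, {"slide": [0, 0, -0.0025], "turn": -0.11}, {"slide": [0, 0, -0.004], "turn": -0.17}, {"slide": [0, 0, -0.0055], "turn": -0.23}, {"slide": [0, 0, -0.006], "turn": -0.29}, {"slide": [0, 0, -0.006], "turn": -0.33}, {"slide": [0, 0, -0.006], "turn": -0.36}, {"slide": [0, 0, -0.006], "turn": -0.36}, {"slide": [0, 0, -0.006], "turn": -0.36}]}}

```text
time_s: 9.3
tcp_pos: [0.5264, 0.0802, 0.0735]
tcp_rot: [0.228, -0.669, 0.669, -0.229]
wrist_force: [-0.6, -0.1, 5.8]
finger_gap: 0.045
```

>>> {"fn": "apply_moves", "kwargs": {"rows": [{"slide": [0, 0, 0], "turn": 0}, {"slide": [0, 0, 0], "turn": 0}, {"slide": [0, 0, 0], "turn": 0}, {"slide": [0, 0, 0], "turn": 0}, {"slide": [0, 0, 0], "turn": 0}, {"slide": [0, 0, 0], "turn": 0}], "grip": 65}}

```text
time_s: 9.8
tcp_pos: [0.5257, 0.0803, 0.073]
tcp_rot: [-0.228, 0.669, -0.669, 0.228]
wrist_force: [0.0, 0.7, -0.2]
finger_gap: 0.0651
```

Run:
```python
from h import *
s,c=wrist("w8");z=Ro.from_quat(s["tcp_rot"]).as_matrix()[:,2];print(s["tcp_pos"],s["wrist_force"],s["wrist_torque"],np.degrees(np.arctan2(z[1],z[0])),cap(c))
```

```text
[0.52573015 0.08025476 0.07301243] [ 0.03564037  0.72036369 -0.23687861] [-0.01113505 -0.0060539  -0.00221923] -52.40233853043785 [0.52603686 0.08063418 0.09587793]
```

View pics/w8.png

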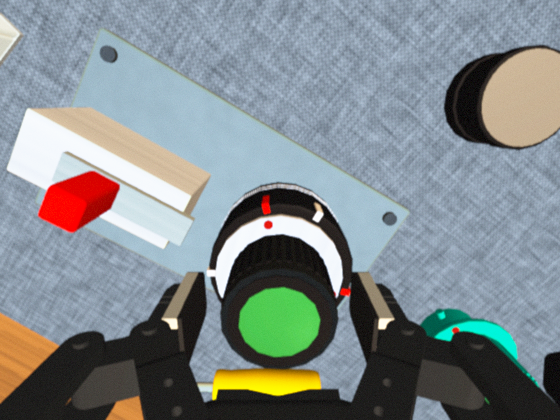

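>>> {"fn": "apply_moves", "kwargs": {"rows": [{"slide": [0, 0, 0.06], "turn": 0}, {"slide": [0, 0, 0.15], "turn": 0}, {"slide": [0, 0, 0.25], "turn": 0}, {"slide": [0, 0, 0.32], "turn": 0.06}, {"slide": [-0.003, 0.02, 0.35], "turn": 0.16}, {"slide": [-0.006, 0.05, 0.35], "turn": 0.26}, {"slide": [-0.01, 0.09, 0.35], "turn": 0.36}, {"slide": [-0.015, 0.13, 0.35], "turn": 0.46}, {"slide": [-0.02, 0.17, 0.35], "turn": 0.56}, {"slide": [-0.025, 0.21, 0.35], "turn": 0.66}, {"slide": [-0.03, 0.25, 0.35], "turn": 0.76}, {"slide": [-0.035, 0.29, 0.35], "turn": 0.86}, {"slide": [-0.04, 0.33, 0.35], "turn": 0.95}, {"slide": [-0.042, 0.344, 0.35], "turn": 0.995}, {"slide": [-0.042, 0.344, 0.35], "turn": 0.995}, {"slide": [-0.042, 0.344, 0.35], "turn": 0.995}], "grip": 50}}

```text
time_s: 11.18
tcp_pos: [0.5152, 0.1663, 0.1606]
tcp_rot: [0.531, -0.468, 0.467, -0.53]
wrist_force: [0.3, 1.0, -0.2]
finger_gap: 0.0502
```

Run:
```python
from h import *
s,c=wrist("w9");z=Ro.from_quat(s["tcp_rot"]).as_matrix()[:,2];print(s["tcp_pos"],s["wrist_force"],np.degrees(np.arctan2(z[1],z[0])))
hsv=cv2.cvtColor(c["img"],cv2.COLOR_RGB2HSV)
m=(((hsv[...,0]<8)|(hsv[...,0]>172))&(hsv[...,1]>150)&(hsv[...,2]>80)).astype(np.uint8)
n,l,st,ce=cv2.connectedComponentsWithStats(m)
for i in range(1,n):
    if st[i,4]>300:
        print(st[i],ce[i])
        v,u=np.where(l==i);zz=c["range_z"][v,u];K=c["mtx"]
        P=(c["extrinsics"]@np.array([(u-K[0,2])/K[0,0]*zz,(v-K[1,2])/K[1,1]*zz,zz,np.ones_like(zz)]))[:3].T
        T=P[P[:,2]>.0935];print(len(T),T.mean(0),T.min(0),T.max(0))
t=__import__("plant").read_camera("top");a=cv2.resize(t["img"][235:305,190:300],None,fx=7,fy=7,interpolation=cv2.INTER_CUBIC)
cv2.imwrite("pics/top9.png",a[:,:,::-1])
```

```text
[0.51519625 0.16630549 0.16056339] [ 0.34447144  0.95932049 -0.19695193] 7.229038802452135
[267 213  21  31 610] [277.43114754 228.20327869]
230 [0.5138297  0.16959441 0.09843926] [0.50435872 0.16153666 0.09350146] [0.52064306 0.24578654 0.29431872]
```

View pics/w9.png

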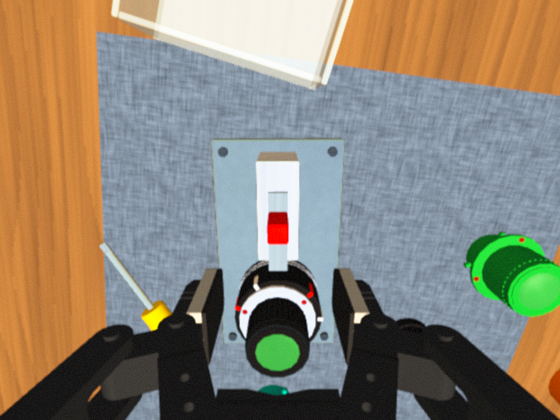

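>>> {"fn": "apply_moves", "kwargs": {"rows": [{"slide": [0, 0, -0.06], "turn": 0}, {"slide": [0, 0, -0.15], "turn": 0}, {"slide": [0, 0, -0.24], "turn": 0}, {"slide": [0, 0, -0.3], "turn": 0}, {"slide": [0, 0, -0.33], "turn": 0}, {"slide": [0, 0, -0.33], "turn": 0}, {"slide": [0, 0, -0.33], "turn": 0}]}}

```text
time_s: 11.87
tcp_pos: [0.5155, 0.166, 0.0782]
tcp_rot: [0.531, -0.468, 0.467, -0.53]
wrist_force: [-0.0, -0.4, 0.1]
finger_gap: 0.0499
```

Run:
```python
from h import *
s,c=wrist("w10");z=Ro.from_quat(s["tcp_rot"]).as_matrix()[:,2];print(s["tcp_pos"],s["wrist_force"],np.degrees(np.arctan2(z[1],z[0])))
```

```text
[0.51551161 0.16599608 0.07824241] [-0.03435699 -0.36016511  0.08225645] 7.2364762212051765
```

View pics/w10.png

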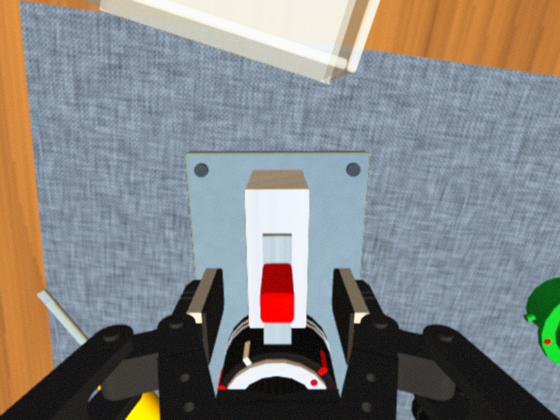

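View pics/top9.png

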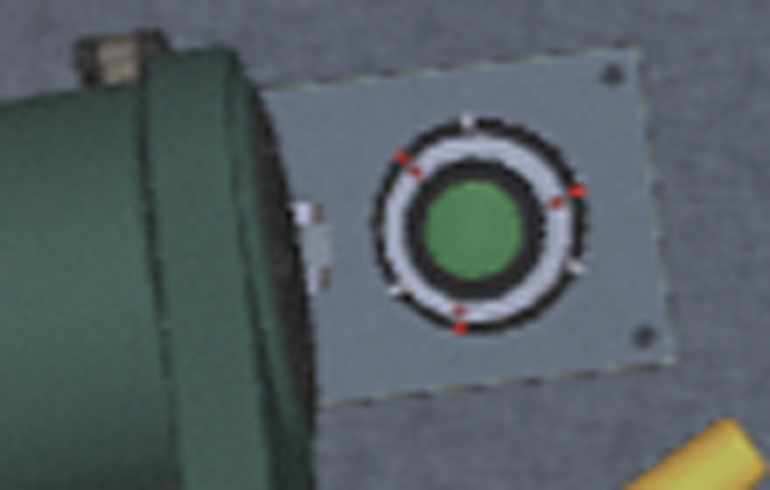

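>>> {"fn": "apply_moves", "kwargs": {"rows": [{"slide": [0, 0, 0], "turn": 0}, {"slide": [0, 0, 0], "turn": 0}, {"slide": [0, 0, 0], "turn": 0}, {"slide": [0, 0, 0], "turn": 0}, {"slide": [0, 0, 0], "turn": 0}, {"slide": [0, 0, 0], "turn": 0}, {"slide": [0, 0, 0], "turn": 0}, {"slide": [0, 0, 0], "turn": 0}], "grip": 8, "force": 25}}

```text
time_s: 12.58
tcp_pos: [0.5152, 0.1663, 0.079]
tcp_rot: [-0.531, 0.467, -0.467, 0.531]
wrist_force: [-2.3, -0.2, 6.1]
finger_gap: 0.0134
```

>>> {"fn": "apply_moves", "kwargs": {"rows": [{"slide": [0.001, -0.01, 0], "turn": 0}, {"slide": [0.003, -0.02, 0], "turn": 0}, {"slide": [0.004, -0.03, 0], "turn": 0}, {"slide": [0.005, -0.04, 0], "turn": 0}, {"slide": [0.0065, -0.05, 0], "turn": 0}, {"slide": [0.008, -0.06, 0], "turn": 0}, {"slide": [0.009, -0.07, 0], "turn": 0}, {"slide": [0.01, -0.076, 0], "turn": 0}, {"slide": [0.01, -0.08, 0], "turn": 0}, {"slide": [0.01, -0.08, 0], "turn": 0}]}}

```text
time_s: 13.42
tcp_pos: [0.5178, 0.1463, 0.0791]
tcp_rot: [-0.531, 0.467, -0.467, 0.531]
wrist_force: [-1.8, 0.4, 6.2]
finger_gap: 0.0136
```

Run:
```python
from h import *
s,c=wrist("w11");print(s["tcp_pos"],s["wrist_force"],s["finger_gap"],np.hypot(*(s["tcp_pos"][:2]-[.5262,.08])))
```

```text
[0.51781248 0.14634935 0.07906288] [-1.75572218  0.35946703  6.16808719] 0.013605898721783782 0.06687740399496882
```

View pics/w11.png

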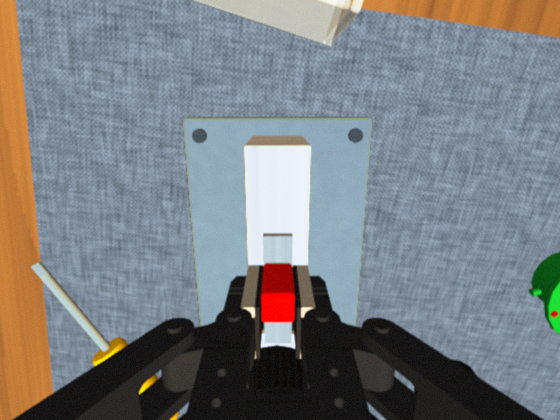

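>>> {"fn": "apply_moves", "kwargs": {"rows": [{"slide": [0, -0.003, 0], "turn": 0}, {"slide": [0.001, -0.006, 0], "turn": 0}, {"slide": [0.001, -0.009, 0], "turn": 0}, {"slide": [0.0015, -0.012, 0], "turn": 0}, {"slide": [0.002, -0.012, 0], "turn": 0}]}}

```text
time_s: 13.88
tcp_pos: [0.5182, 0.1435, 0.0791]
tcp_rot: [-0.531, 0.467, -0.467, 0.531]
wrist_force: [-2.5, 0.2, 7.7]
finger_gap: 0.0134
```

>>> {"fn": "apply_moves", "kwargs": {"rows": [{"slide": [0, -0.002, 0], "turn": 0}, {"slide": [0, -0.004, 0], "turn": 0}, {"slide": [0, -0.006, 0], "turn": 0}, {"slide": [0.001, -0.008, 0], "turn": 0}, {"slide": [0.001, -0.008, 0], "turn": 0}]}}

```text
time_s: 14.3
tcp_pos: [0.5183, 0.1424, 0.0791]
tcp_rot: [-0.53, 0.468, -0.467, 0.531]
wrist_force: [-3.3, 5.2, 6.7]
finger_gap: 0.0134
```

>>> {"fn": "apply_moves", "kwargs": {"rows": [{"slide": [0, -0.003, 0], "turn": 0}, {"slide": [0, -0.006, 0], "turn": 0}, {"slide": [0, -0.008, 0], "turn": 0}, {"slide": [0, -0.008, 0], "turn": 0}, {"slide": [0, -0.008, 0], "turn": 0}]}}

```text
time_s: 14.72
tcp_pos: [0.5183, 0.1423, 0.0792]
tcp_rot: [-0.529, 0.469, -0.467, 0.532]
wrist_force: [-3.2, 13.5, 5.4]
finger_gap: 0.0135
```

>>> {"fn": "apply_moves", "kwargs": {"rows": [{"slide": [0, 0, 0], "turn": 0}, {"slide": [0, 0, 0], "turn": 0}, {"slide": [0, 0, 0], "turn": 0}, {"slide": [0, 0, 0], "turn": 0}, {"slide": [0, 0, 0], "turn": 0}], "grip": 40}}

```text
time_s: 15.13
tcp_pos: [0.5187, 0.139, 0.0781]
tcp_rot: [0.531, -0.467, 0.467, -0.531]
wrist_force: [0.6, 0.9, -0.1]
finger_gap: 0.0398
```

>>> {"fn": "apply_moves", "kwargs": {"rows": [{"slide": [0, 0, 0.04], "turn": 0}, {"slide": [0, 0, 0.12], "turn": 0}, {"slide": [0, 0, 0.22], "turn": 0}, {"slide": [0, 0, 0.34], "turn": 0}, {"slide": [0, 0, 0.44], "turn": 0}, {"slide": [-0.1, -0.1, 0.5], "turn": 0}, {"slide": [-0.2, -0.25, 0.5], "turn": 0}, {"slide": [-0.25, -0.4, 0.5], "turn": 0}, {"slide": [-0.3, -0.55, 0.5], "turn": 0}, {"slide": [-0.3, -0.7, 0.5], "turn": 0}, {"slide": [-0.3, -0.85, 0.5], "turn": 0}, {"slide": [-0.3, -1.0, 0.5], "turn": 0}, {"slide": [-0.3, -1.0, 0.5], "turn": 0}, {"slide": [-0.3, -1.0, 0.5], "turn": 0}, {"slide": [-0.3, -1.0, 0.5], "turn": 0}]}}

```text
time_s: 16.38
tcp_pos: [0.4433, -0.1106, 0.2034]
tcp_rot: [-0.53, 0.468, -0.467, 0.531]
wrist_force: [0.0, -0.9, 1.0]
finger_gap: 0.0405
```

Run:
```python
from h import *
from plant import *
print(sense()["time_s"],sense()["tcp_pos"])
t=read_camera("top");np.savez("top9.npz",**t);a=cv2.resize(t["img"][235:305,190:300],None,fx=7,fy=7,interpolation=cv2.INTER_CUBIC)
cv2.imwrite("pics/top12.png",a[:,:,::-1]);cv2.imwrite("pics/top12f.png",t["img"][:,:,::-1])
c=read_camera("side");a=cv2.resize(c["img"][220:310,240:340],None,fx=6,fy=6,interpolation=cv2.INTER_CUBIC);cv2.imwrite("pics/s12.png",a[:,:,::-1])
```

```text
16.3833 [ 0.44325562 -0.11058362  0.20343043]
```

View pics/top12.png

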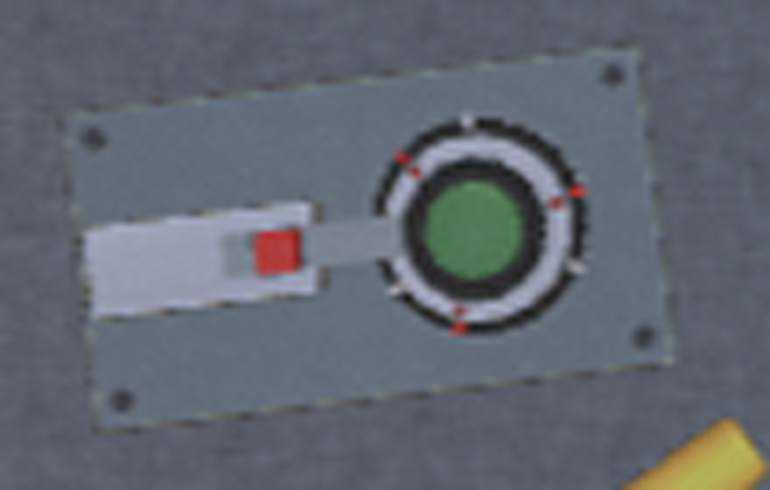

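View pics/s12.png

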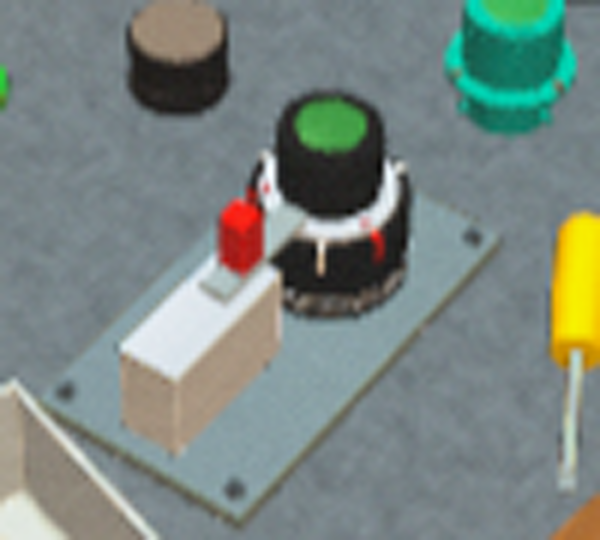

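View pics/top12f.png

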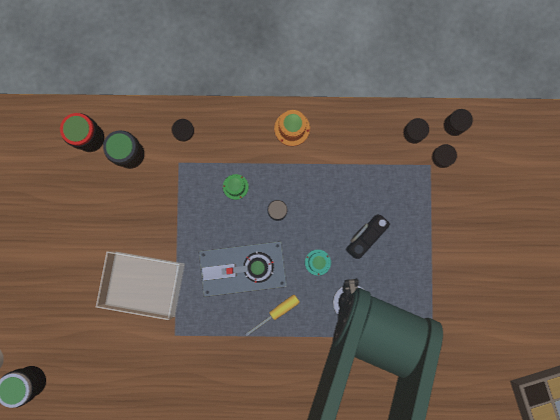

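Run:
```python
from h import *
t=np.load("top9.npz")
t0=np.load("top0.npz")
for n,T in(("before",t0),("after",t)):
    hsv=cv2.cvtColor(T["img"],cv2.COLOR_RGB2HSV);m=(((hsv[...,0]<8)|(hsv[...,0]>172))&(hsv[...,1]>120)&(hsv[...,2]>80)).astype(np.uint8)
    k,l,st,ce=cv2.connectedComponentsWithStats(m)
    for i in range(1,k):
        if st[i,4]>15 and 200<ce[i][0]<245 and 255<ce[i][1]<290:
            p=plane(T,*ce[i],.095);print(n,ce[i],p,np.hypot(*(p[:2]-[.5262,.08])))
```

```text
before [218.75675676 271.62162162] [0.51535104 0.16727857 0.095     ] 0.08795026077324503
after [229.24324324 270.37837838] [0.51835152 0.14377211 0.095     ] 0.06425325798137656
```

```bash
python3 -c "
from plant import *
print(finish_job())"
```

```text
the job is handed in; nothing more can be done
None
```

The lens cell is home in its barrel with the keeper fully in over the flange, and I handed the job in at about 16.5 s, well under the 48 s limit. I didn't check for movement after the hand-in itself.

- **Cell turned back:** I gripped the cell in place and turned it 57° anticlockwise until its red dot lined up with the white tick. I lowered it and let go; it had dropped about 9 mm in all, as expected.
- **Cell turned home:** I gripped it again and turned it about 79° clockwise, following the thread down. The grip's top was then at about 95 mm once corrected for the camera's +0.8 mm reading error, which is the home height. All three dots line up with the red ticks.
- **Keeper:** I slid the handle about 24 mm in until it met a firm stop at 13.5 N, then let go and moved away. The final pictures show the tongue over the flange. The handle is 64.3 mm from the axis against a nominal 65 mm, within the 2 mm calibration error.
- **Everything else:** In the last top view the other things are where they started and the gripper is clear. Only the big silver look-alike was partly hidden under the arm, though the arm didn't come down near it. The highest force I saw was the 13.5 N at the keeper stop. No check failed.

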